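# Pour brass rollers into the grooved rack

## Task

Pick up the galvanized scoop by its wooden handle and pour the four brass rollers onto the upper end of the sloping walnut rack, so that they roll down and every roller settles into a groove of its own. Then stand the empty scoop upright on the bench beside the rack and let go, never touching the rollers with the robot itself and leaving the glass dome, the brass weight and the ceramic cup where they are.

Things in the scene. Friction and masses are not known exactly. Their poses are not given: they have to be found in the camera images.
- scoop: Loose galvanized scoop, 96 x 98 x 100 mm (x, y, z), about 0.3 kg. Origin at bench level, z up; +x is the pouring direction (open front). Foot from x = -46 to +4 mm. The trough floor, 90 mm long, 86 mm between 28 mm side walls, climbs 22 degrees to the front: rollers rest at the back and leave only when it is tipped forward (about +y) over 22 degrees; 45 empties it.
- grip (a point): Centre of the scoop's handle, 12 mm behind and 82 mm above the scoop's origin: a flat-sided light wooden bar across the scoop, 30 mm thick (scoop x), 92 mm long (scoop y) and 36 mm high, on a strap at each end. Grip it across its 30 mm with 30 to 60 N: enough to tip it without slip; a much harder grip may creep. Axes as the scoop's.
- lip (a point): Middle of the front edge of the trough floor, over which the rollers leave: 39 mm ahead of and 38 mm above the scoop's origin. Axes as the scoop's. Floor sheet 3 mm thick.
- rack: Fixed walnut roller rack, 176 mm long (x), 116 mm wide (y); its origin is the centre of its underside, z up; the rollers roll along its +x, downhill. Its top is the deck, 58 mm high at the upper (-x) end.
- deck: Sloping top of the rack, falling 12 degrees along +x. Origin: middle of its upper edge, on the surface, 88 mm behind the rack's centre; y along the grooves. x = 0 to 40 mm: plain landing 116 mm wide, no walls; then 6 grooves 16 wide, 14 deep, middles at x = 48, 70 .. 158 mm, lands at z = 0, side walls 104 apart rising 12, stop wall at x = 166. A seated roller lies flush, axis at z = -7.
- roller0: Brass roller with domed ends, 14 mm diameter, 80 mm long, hollow, about 45 g (varies up to 30 %); origin at its middle, on its axis; x along the roller. All four start lying across the scoop's trough, one behind the other.
- roller1: Brass roller with domed ends, 14 mm diameter, 80 mm long, hollow, about 45 g (varies up to 30 %); origin at its middle, on its axis; x along the roller. All four start lying across the scoop's trough, one behind the other.
- roller2: Brass roller with domed ends, 14 mm diameter, 80 mm long, hollow, about 45 g (varies up to 30 %); origin at its middle, on its axis; x along the roller. All four start lying across the scoop's trough, one behind the other.
- roller3: Brass roller with domed ends, 14 mm diameter, 80 mm long, hollow, about 45 g (varies up to 30 %); origin at its middle, on its axis; x along the roller. All four start lying across the scoop's trough, one behind the other.
- dome: Bystander: glass dome cover, 90 mm diameter, 94 mm high with its knob, loose; its origin is the centre of its underside, z up.
- weight: Bystander: dull brass bowl weight, 80 mm diameter, 56 mm high, 0.8 kg, loose; its origin is the centre of its underside, z up.
- cup: Bystander: cream ceramic pivot cup, 60 mm across, 45 mm high, loose; its origin is the centre of its underside, z up.
- funnel: Galvanized funnel bolted to the slate, 116 mm across its mouth, 75 mm high, fixed; its origin is the centre of its underside, z up.

How it is judged:
On the way:
1. all four rollers lie in the grooves of the rack (z of roller0 in the frame of deck between -0.02 and -0.003 m and x of roller0 in the frame of deck between 0.038 and 0.168 m and y of roller0 in the frame of deck between -0.02 and 0.02 m and z of roller1 in the frame of deck between -0.02 and -0.003 m and x of roller1 in the frame of deck between 0.038 and 0.168 m and y of roller1 in the frame of deck between -0.02 and 0.02 m and z of roller2 in the frame of deck between -0.02 and -0.003 m and x of roller2 in the frame of deck between 0.038 and 0.168 m and y of roller2 in the frame of deck between -0.02 and 0.02 m and z of roller3 in the frame of deck between -0.02 and -0.003 m and x of roller3 in the frame of deck between 0.038 and 0.168 m and y of roller3 in the frame of deck between -0.02 and 0.02 m), for 0.2 s.
At the end, for the whole second after the job is handed in: Every roller is at rest, sunk in a groove (centre 3 mm or more below the lands, between first and last groove, within 20 mm of the deck's middle line); the scoop stands upright on the bench (tilt under 0.1 rad, within 12 mm of bench level), at rest, 100 mm or more from the rack's centre (all of step 1 and linear speed of each of roller0, roller1, roller2, roller3, scoop below 0.02 m/s and angle between scoop's own z axis and vertical below 0.1 rad and height (world z) of scoop below 0.012 m and horizontal distance between scoop and rack above 0.1 m); the robot touches nothing.
It fails at once if the robot touches a roller (contact force between any of the fingers, the arm and roller0 above 0.5 N or contact force between any of the fingers, the arm and roller1 above 0.5 N or contact force between any of the fingers, the arm and roller2 above 0.5 N or contact force between any of the fingers, the arm and roller3 above 0.5 N).
It fails at once if the dome, weight or cup is shifted by more than 30 mm or tipped (distance of any of dome, weight, cup from where it was at the start of the episode above 0.03 m or angle between any of dome, weight, cup's own z axis and vertical above 0.35 rad).
It also fails if it takes over 70 s, if anything falls off the work surface, if the arm or the gripper's body presses on something with over 40 N, if the wrist force passes 120 N, or if a joint passes its speed limit or range.

## Robot

A 6-joint arm with a two-finger parallel gripper is mounted at the origin on the work surface. World frame = base frame: x ahead of the robot, y to its left, z up, the work surface at z = 0. Lengths are in m, angles in rad, forces in N, time in s.
With the tool pointing down it reaches from about 0.35 to 0.85 m from the base axis. Payload 8.1 kg.
Tool frame: the origin (TCP) lies midway between the tips of the shut fingers; the grasp point (between the pads) lies 19 mm behind it; z points along the fingers, y is the line along which they close (so a half turn about z gives the same grasp; the last joint's range is limited). The gripper opens to 85 mm and grips with 20 to 120 N. Pads are 22 mm wide; open, the fingers measure 114 mm over their backs; the gripper's body (76 mm by 85 mm) begins 54 mm behind the grasp point. The pads swing forward as they close: fully open they stand 13 mm farther back than shut.
Start: joints at [1.164, 0.13, 1.488, -0, 1.523, -0.085], TCP at [0.19, 0.569, 0.231] pointing down, gripper open.
Joint ranges: [-2.96, 2.96], [-0.89, 2.26], [0.02, 2.5], [-1.34, 4.48], [0, 2.73], [-2.66, 2.66]. Speed limits (rad/s): [2.39, 2.39, 2.79, 3.14, 3.14, 3.14].

## Interface

Orientations are given as a unit quaternion [w, x, y, z].
In Python, from rig import arm gives the robot as it stands.
- The arm moves only by the tool carry_out, never from a script. Its argument "rows" is a list that holds one entry, the list of rows, each a list of 7 numbers: the shift along the tool's x, y, z in mm, then the turn, a rotation vector about the tool's x, y, z in rad, then the closure, from 0 (fully open) to 1 (shut). In form: [[[dx, dy, dz, ax, ay, az, grip], ...]]. A call has 1 to 10 rows; each row is the pose to reach, as a shift and turn from the pose commanded when the call began, along the tool's axes at that moment; what a row does not reach only later rows make up. A row lasts 1/12 s, in which the tool goes at most 41.7 mm and 7.16 degrees, less where a joint would pass 70% of its speed; a pose out of reach is approached as far as the arm can. A call with a gripper value outside its range is refused whole. The fingers move at their own pace and stop on an object; the grip force is fixed at half the most. Time passes only in rows, so rows that repeat a pose let the fingers close. It gives the time, the measured TCP pose, the force, the opening and the grip force at its end, in the units of the state.
- arm.sense(): the state, without advancing time (a new reading comes with each control period).
- arm.read_camera(name): name is "scene" or "side" or "wrist"; returns the picture (400x640x3 uint8, red, green, blue); there is no depth.
- arm.camera_model(name): a dict with "fx", "fy", "cx", "cy" (pixels), "world_from_camera" (4x4, takes a point from camera to world coordinates); the wrist camera has in their place "mount" (4x4, takes a point from camera to tool coordinates, whose origin is the TCP and whose axes are the flange's). Camera axes: x right, y up, looking along -z (the intrinsics and any distortion apply to the point x, -y, -z); pixel columns grow to the right and rows downward; lengths in m; the calibration is good to about 2 mm. A picture is of the moment at which its call begins: read the wrist's pose just before it. camera_model takes no time and is no camera call.
- arm.job_done(): hands the job in; it is judged then, once.
The state is a dict: "time_s": time; "joint_positions": joint angles; "qvel": joint speeds; "effort": joint torques, N m; "eef_pos": TCP position; "eef_rot": TCP orientation; "contact_force": force on the tool from outside, world axes, zero at the start; "torque": the same for the moment, N m; "grip_width": finger opening in m; "grip_force": force on a finger pad.
Only numpy, scipy, OpenCV 4.12 (cv2) and the standard library are available. Lean on these libraries where they do the work, as an engineer would, in place of code of your own. Each camera call takes 0.05 s, during which the arm holds its last target. There are 200 camera calls.

## Working session

There is one attempt and no reset: what is moved stays moved. The work goes in short steps, Python scripts to look and compute and a tool call to move; the robot and the scene stay as the last step left them, time stands still between calls to the robot, and variables do not carry over. Pictures are saved under pics/ and viewed, at most 10 in all, crops included, and the job is handed in when it is done.

Besides the shell and the picture viewer there is one more tool, called as name([rows], argument=value, ...), one row to a line, values as JSON. carry_out: Moves the arm, as the interface text tells. Its arguments: {"type":"object","properties":{"rows":{"type":"array","items":{"type":"array","items":{"type":"array","items":{"type":"number"}}}}},"required":["rows"]}

```bash
ls; mkdir -p pics; python3 - <<'E'
from rig import arm
import cv2,numpy as np
for n in ("scene","side"):
    im=arm.read_camera(n); cv2.imwrite(f"pics/{n}0.png",im[:,:,::-1])
    m=arm.camera_model(n); print(n,{k:np.round(v,4).tolist() for k,v in m.items() if not isinstance(v,str)})
m=arm.camera_model("wrist");print({k:np.round(v,4).tolist() for k,v in m.items() if not isinstance(v,str)})
print(arm.sense())
E
```

```text
pics
scene {'fx': 518.7882, 'fy': 518.7882, 'cx': 319.4543, 'cy': 207.5989, 'world_from_camera': [[0.0188, -0.6443, 0.7645, 1.9617], [0.9998, 0.0165, -0.0106, -0.0177], [-0.0058, 0.7646, 0.6445, 1.2007], [0.0, 0.0, 0.0, 1.0]]}
side {'fx': 406.1038, 'fy': 406.1038, 'cx': 318.266, 'cy': 197.4159, 'world_from_camera': [[-0.9834, 0.1337, -0.1229, 0.4824], [-0.181, -0.6686, 0.7212, 0.796], [0.0143, 0.7315, 0.6817, 0.8085], [0.0, 0.0, 0.0, 1.0]]}
{'fx': 317.4806, 'fy': 317.4806, 'cx': 314.1104, 'cy': 196.9647, 'mount': [[-0.0012, 0.9502, 0.3116, 0.0794], [1.0, 0.001, 0.0008, 0.0006], [0.0005, 0.3116, -0.9502, -0.1436], [0.0, 0.0, 0.0, 1.0]]}
{'time_s': 0.1, 'joint_positions': array([ 1.16360552e+00,  1.31104154e-01,  1.48916416e+00, -1.38654774e-05,
        1.52304655e+00, -8.53842353e-02]), 'qvel': array([-0.00097511, -0.00033818, -0.00300263, -0.00045173, -0.00096299,
        0.00043975]), 'effort': array([ 1.55491136e-03, -5.70945632e+01, -5.01946557e+01, -1.09812304e-04,
        7.89892831e-03,  6.18307786e-05]), 'eef_pos': array([0.18954064, 0.56873818, 0.23034172]), 'eef_rot': array([-2.03226599e-04,  1.60209499e-01,  9.87082659e-01, -8.36810006e-04]), 'contact_force': array([-1.1316623 ,  0.57447151,  0.1998651 ]), 'torque': array([-0.00042392,  0.00105695, -0.02561533]), 'grip_force': 0.0, 'grip_width': 0.08552760011478885}
```

View pics/scene0.png

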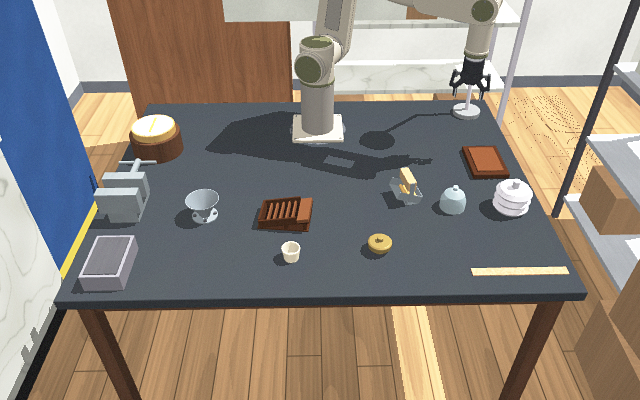

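View pics/side0.png

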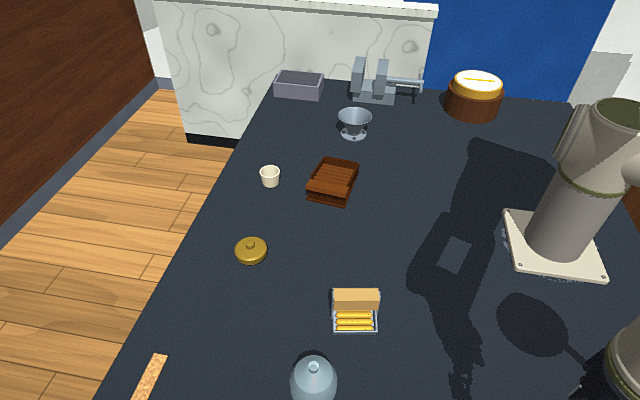

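The scene view shows the scoop at about (406,188), the rack at (286,213) with its upper end to the right, the dome at (453,200), the weight at (379,243), the cup at (291,252) and the funnel at (202,207). The side view puts the scoop at (355,310) and the rack at (333,182).

```bash
cat > h.py <<'E'
from rig import arm
import cv2,numpy as np
from scipy.spatial.transform import Rotation as R
def ray(n,uv,T=None):
    m=arm.camera_model(n); T=np.array(m["world_from_camera"]) if T is None else T
    u,v=uv; d=T[:3,:3]@np.array([(u-m["cx"])/m["fx"],-(v-m["cy"])/m["fy"],-1])
    return T[:3,3],d
def plane(n,uv,z,T=None):
    o,d=ray(n,uv,T); return o+d*(z-o[2])/d[2]
def wristT(s):
    T=np.eye(4); T[:3,:3]=R.from_quat(np.array(s["eef_rot"])[[1,2,3,0]]).as_matrix(); T[:3,3]=s["eef_pos"]
    return T@np.array(arm.camera_model("wrist")["mount"])
def tri(a,b):
    (o1,d1),(o2,d2)=a,b
    A=np.stack([d1,-d2],1); t=np.linalg.lstsq(A,o2-o1,rcond=None)[0]
    p,q=o1+d1*t[0],o2+d2*t[1]; return (p+q)/2,np.linalg.norm(p-q)
def proj(n,p,T=None):
    m=arm.camera_model(n); T=np.array(m["world_from_camera"]) if T is None else T
    c=np.linalg.inv(T)@np.append(p,1); return np.array([m["cx"]+m["fx"]*c[0]/-c[2],m["cy"]-m["fy"]*c[1]/-c[2]])
E
python3 - <<'E'
from h import *
print(tri(ray("scene",(406,180)),ray("side",(356,299))))
for n,z,a,b in(("scoop",.08,(406,180),(356,299)),("rack",.04,(286,213),(333,180)),("dome",0.05,(453,203),(313,382)),("weight",.03,(379,243),(251,250)),("cup",.03,(291,252),(270,176)),("funnel",.05,(202,202),(354,122))):
    print(n,plane("scene",a,z).round(3),plane("side",b,z).round(3))
a=cv2.imread("pics/scene0.png"); b=cv2.imread("pics/side0.png")
k=lambda i,x,y:cv2.resize(i[y:y+70,x:x+90],(400,311),interpolation=cv2.INTER_CUBIC)
cv2.imwrite("pics/c0.png",np.vstack([np.hstack([k(a,365,155),k(a,245,180)]),np.hstack([k(b,310,275),k(b,290,145)])])[:600])
E
```

```text
(array([0.48135373, 0.31311707, 0.07636943]), np.float64(0.0023262026590474922))
scoop [0.487 0.313 0.08 ] [0.481 0.314 0.08 ]
rack [ 0.611 -0.114  0.04 ] [ 0.592 -0.099  0.04 ]
dome [0.584 0.465 0.05 ] [0.538 0.486 0.05 ]
weight [0.756 0.191 0.03 ] [0.751 0.192 0.03 ]
cup [ 0.79  -0.093  0.03 ] [ 0.78  -0.091  0.03 ]
funnel [ 0.556 -0.408  0.05 ] [ 0.568 -0.404  0.05 ]
```

View pics/c0.png

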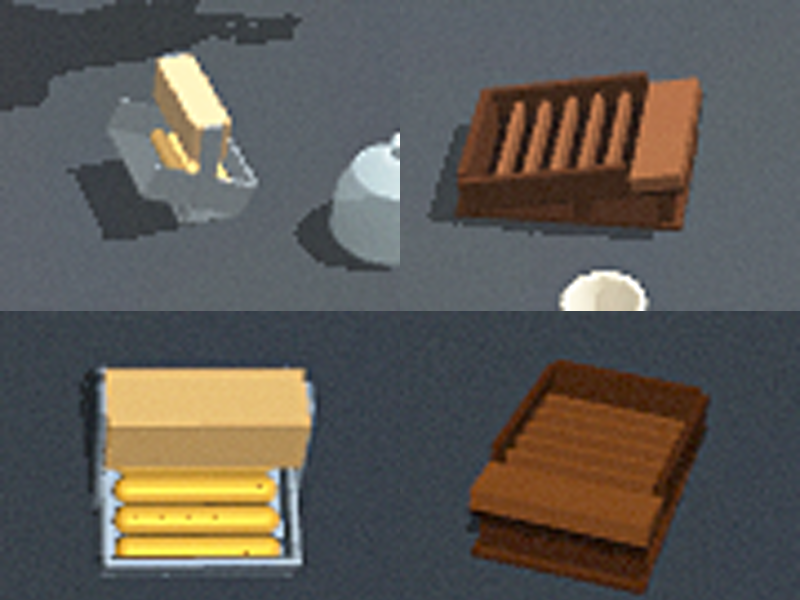

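Crop: the scoop's open front faces the rack (-y) and the rollers sit at its back. The rack's plain landing is at its +y end, and it falls toward -y. Next I compute the corner estimates.

```bash
python3 - <<'E'
from h import *
s=400/90
C=lambda p,ox,oy,px,py:((p[0]-px)/s+ox,(p[1]-py)/s+oy)
def show(t,pts):
    pts=np.array(pts); print(t,pts.round(3).tolist(),"c",pts.mean(0).round(3))
h1=[plane("scene",C(p,365,155,0,0),.1) for p in((157,60),(192,55),(230,125),(195,130))]
h2=[plane("side",C(p,310,275,0,311),.1) for p in((106,370),(305,370),(308,428),(106,428))]
show("handle scene",h1);show("handle side",h2)
zz=(.0495,.058,.058,.0495)
r1=[plane("scene",C(p,245,180,400,0),z) for p,z in zip(((645,82),(702,80),(685,190),(632,185)),zz)]
r2=[plane("side",C(p,290,145,400,311),z) for p,z in zip(((490,462),(660,490),(642,545),(472,510)),(.0495,.0495,.058,.058))]
show("land scene",r1);show("land side",r2)
# rack upper edge, side ; 
s_=arm.sense(); 
T=wristT(s_); print(T.round(3))
E
```

```text
handle scene [[0.445, 0.296, 0.1], [0.439, 0.326, 0.1], [0.533, 0.342, 0.1], [0.538, 0.313, 0.1]] c [0.489 0.319 0.1  ]
handle side [[0.529, 0.311, 0.1], [0.438, 0.293, 0.1], [0.434, 0.324, 0.1], [0.524, 0.341, 0.1]] c [0.481 0.317 0.1  ]
land scene [[0.545, -0.066, 0.05], [0.554, -0.021, 0.058], [0.683, -0.034, 0.058], [0.667, -0.074, 0.05]] c [ 0.612 -0.049  0.054]
land side [[0.656, -0.079, 0.049], [0.544, -0.074, 0.049], [0.548, -0.011, 0.058], [0.656, -0.022, 0.058]] c [ 0.601 -0.046  0.054]
[[ 0.317 -0.901 -0.295  0.115]
 [ 0.948  0.301  0.101  0.595]
 [-0.002 -0.311  0.95   0.374]
 [ 0.     0.     0.     1.   ]]
```

carry_out([
  [[-40,-16,-4,0,0,-0.055,0],[-80,-32,-8,0,0,-0.11,0],[-120,-48,-12,0,0,-0.165,0],[-160,-65,-16,0,0,-0.22,0],[-198,-80,-20,0,0,-0.275,0],[-236,-96,-24,0,0,-0.33,0],[-274,-111,-28,0,0,-0.385,0],[-310,-126,-30,0,0,-0.44,0],[-340,-138,-30,0,0,-0.49,0],[-358,-145,-30,0,0,-0.503,0]],
])

```text
time_s: 0.93
eef_pos: [0.4861, 0.3152, 0.2611]
eef_rot: [0.0, -0.091, 0.996, -0.001]
contact_force: [0.0, 0.3, -0.2]
grip_width: 0.0855
grip_force: 0.0
```

```bash
python3 - <<'E'
from h import *
s=arm.sense(); im=arm.read_camera("wrist"); cv2.imwrite("pics/w1.png",im[:,:,::-1])
print(s["time_s"],s["eef_pos"].round(4),R.from_quat(s["eef_rot"][[1,2,3,0]]).as_matrix().round(3).tolist(),s["joint_positions"].round(3))
np.save("w1T.npy",wristT(s))
E
```

```text
0.9333 [0.4861 0.3152 0.2611] [[-0.984, -0.18, 0.0], [-0.18, 0.984, -0.001], [-0.0, -0.001, -1.0]] [ 4.880e-01  6.400e-02  1.505e+00 -1.000e-03  1.573e+00 -1.265e+00]
```

View pics/w1.png

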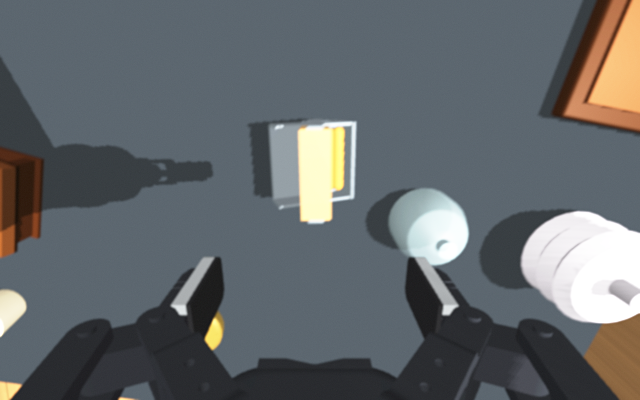

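Wrist view: the handle's top is around (315,173), nearly vertical in the image. The trough opens left (-y, toward the rack) and the rollers are to its right. Now the precise handle rectangle.

```bash
python3 - <<'E'
from h import *
im=cv2.imread("pics/w1.png"); T=np.load("w1T.npy")
hsv=cv2.cvtColor(im,cv2.COLOR_BGR2HSV); print(hsv[170,315],hsv[160,340],hsv[216,315],hsv[130,315])
m=cv2.inRange(hsv,(10,40,170),(30,150,255)); m[:, :280]=0;m[:,350:]=0;m[240:]=0
n,l,st,c=cv2.connectedComponentsWithStats(m); i=1+st[1:,4].argmax(); print(st[i],c[i])
ct=cv2.findContours((l==i).astype(np.uint8),0,2)[0][0]
q=cv2.boxPoints(cv2.minAreaRect(ct)); P=np.array([plane("wrist",p,.1,T) for p in q]); print(q.round(1).tolist());print(P.round(4).tolist(),P.mean(0).round(4))
e=[np.linalg.norm(P[k]-P[(k+1)%4]).round(4) for k in range(4)]; print(e)
# column midlines per row
ys=np.arange(135,215); L=[];Rr=[]
for y in ys:
    xs=np.where(l[y]==i)[0]; L.append(plane("wrist",(xs.min()-.5,y),.1,T)); Rr.append(plane("wrist",(xs.max()+.5,y),.1,T))
for A in(L,Rr):
    A=np.array(A); p=np.polyfit(A[:,0],A[:,1],1); print("edge slope deg",np.degrees(np.arctan(p[0])),"y at x=.484",np.polyval(p,.484))
# scene + side masks
for n_ ,bx in(("scene",(385,160,425,205)),("side",(320,280,390,325))):
    I=cv2.imread(f"pics/{n_}0.png"); print(n_,proj(n_,P.mean(0)),[proj(n_,p).round(1).tolist() for p in P])
E
```

```text
[ 29  47 255] [ 30 101 255] [ 29  51 255] [ 28  24 255]
[ 298  126   47   96 3808] [319.66228992 170.53413866]
[[298.0, 126.0], [344.0, 126.0], [344.0, 221.0], [298.0, 221.0]]
[[0.4401, 0.2913, 0.1], [0.4323, 0.3338, 0.1], [0.5267, 0.3539, 0.1], [0.5352, 0.307, 0.1]] [0.4836 0.3215 0.1   ]
[np.float64(0.0433), np.float64(0.0965), np.float64(0.0476), np.float64(0.0965)]
edge slope deg 10.927424188531477 y at x=.484 0.29873031936051725
edge slope deg -0.31018270286947996 y at x=.484 0.3399803822907956
scene [408.88337058 174.80381742] [[398.7, 167.8], [410.1, 166.3], [420.0, 182.0], [407.0, 183.7]]
side [354.98190362 296.25221038] [[377.5, 287.4], [379.8, 305.7], [331.5, 306.5], [331.0, 286.3]]
```

carry_out([
  [[-5,-40,-4,0,0,0,0],[-10,-80,-8,0,0,0,0],[-15,-120,-12,0,0,0,0],[-20,-160,-16,0,0,0,0],[-25,-200,-20,0,0,0,0],[-30,-240,-25,0,0,0,0],[-35,-280,-30,0,0,0,0],[-40,-320,-35,0,0,0,0],[-45,-360,-40,0,0,0,0],[-46,-380,-40,0,0,0,0]],
])

```text
time_s: 1.82
eef_pos: [0.598, -0.0512, 0.3018]
eef_rot: [0.0, -0.089, 0.996, -0.001]
contact_force: [0.5, 0.7, 0.1]
grip_width: 0.0854
grip_force: 0.0
```

```bash
python3 - <<'E'
from h import *
s=arm.sense(); im=arm.read_camera("wrist"); cv2.imwrite("pics/w2.png",im[:,:,::-1])
print(s["time_s"],s["eef_pos"].round(4),abs(s["qvel"]).max())
np.save("w2T.npy",wristT(s))
c=im[:250,200:520,::-1]; cv2.imwrite("pics/w2c.png",cv2.resize(c,None,fx=2.3,fy=2.3,interpolation=cv2.INTER_CUBIC))
T=wristT(s); print([proj("wrist",p,T).round().tolist() for p in((.6,-.02,.058),(.6,-.1,.04))])
E
```

```text
1.8167 [ 0.598  -0.0512  0.3018] 0.332817663101121
[[339.0, 166.0], [277.0, 152.0]]
```

View pics/w2c.png

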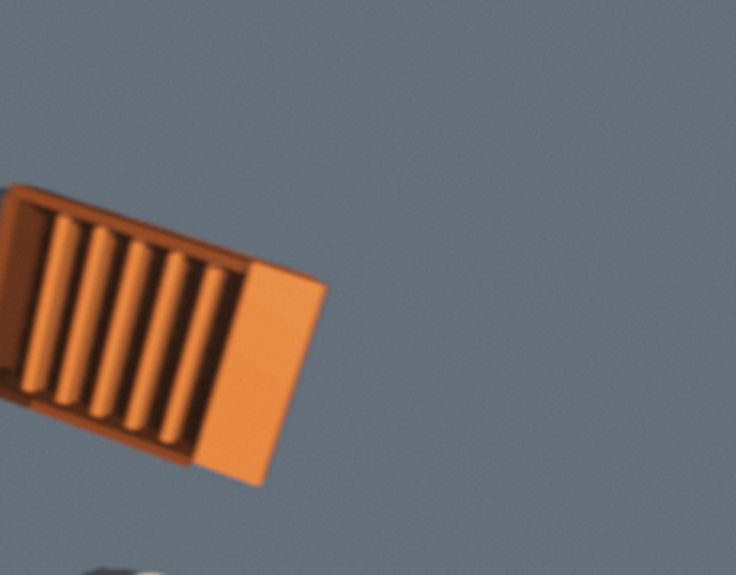

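The wrist crop shows the rack's plain landing, with its upper edge running from about (327,286) to (262,487) and five lands to its left. I'll get exact corners from a mask.

```bash
python3 - <<'E'
from h import *
im=cv2.imread("pics/w2.png"); T=np.load("w2T.npy")
hsv=cv2.cvtColor(im,cv2.COLOR_BGR2HSV)
v=hsv[...,2]; m=((v>195)&(hsv[...,1]>120)).astype(np.uint8); m[250:]=0
m=cv2.morphologyEx(m,cv2.MORPH_OPEN,np.ones((15,15),np.uint8))
n,l,st,c=cv2.connectedComponentsWithStats(m); i=1+st[1:,4].argmax(); print(st[i])
ct=cv2.findContours((l==i).astype(np.uint8),0,2)[0][0]
q=cv2.boxPoints(cv2.minAreaRect(ct)); print(((q-[200,0])*2.3).round().tolist())
C=lambda p:(p[0]/2.3+200-.3,p[1]/2.3-.3)
q=[C(p) for p in((327,286),(262,487),(193,461),(249,262))]
P=np.array([plane("wrist",p,z,T) for p,z in zip(q,(.058,.058,.0497,.0497))]); print(P.round(4).tolist())
print([np.linalg.norm(P[k]-P[(k+1)%4]).round(4) for k in range(4)])
u=P[1]-P[0];a=np.arctan2(u[1],u[0]); w=P[2]-P[3];b=np.arctan2(w[1],w[0]); print(np.degrees([a,b]))
print("upper mid",(P[0]+P[1])/2,"lower mid",(P[2]+P[3])/2)
# vs side/scene
for nme in("scene","side"): print(nme,[proj(nme,p).round(1).tolist() for p in P])
E
```

```text
[ 289  118   48   88 2714]
[[192.0, 462.0], [252.0, 262.0], [323.0, 283.0], [263.0, 483.0]]
[[0.5492, -0.0267, 0.058], [0.6649, -0.0403, 0.058], [0.6593, -0.0815, 0.0497], [0.5449, -0.0687, 0.0497]]
[np.float64(0.1165), np.float64(0.0423), np.float64(0.1151), np.float64(0.043)]
[-6.71221819 -6.36390672]
upper mid [ 0.60703532 -0.03352803  0.058     ] lower mid [ 0.60213898 -0.07508601  0.0497    ]
scene [[311.2, 197.2], [307.3, 219.1], [295.1, 220.1], [299.3, 198.5]]
side [[344.7, 193.8], [304.4, 185.1], [309.3, 178.3], [348.0, 186.3]]
```

```bash
python3 - <<'E'
from h import *
for k in range(3):
    s=arm.sense(); im=arm.read_camera("wrist")[:,:,::-1]
    T=wristT(s); hsv=cv2.cvtColor(np.ascontiguousarray(im),cv2.COLOR_BGR2HSV)
    m=((hsv[...,2]>195)&(hsv[...,1]>120)).astype(np.uint8); m[250:]=0
    m=cv2.morphologyEx(m,cv2.MORPH_OPEN,np.ones((15,15),np.uint8))
    ct=max(cv2.findContours(m,0,2)[0],key=cv2.contourArea)
    q=cv2.boxPoints(cv2.minAreaRect(ct)); r=(q[2]+q[3])/2+.5
    print(s["eef_pos"].round(4),abs(s["qvel"]).max().round(3),plane("wrist",r,.058,T).round(4),s["joint_positions"].round(2))
E
```

```text
[ 0.598  -0.0533  0.301 ] 0.084 [ 0.6032 -0.0307  0.058 ] [-0.17  0.11  1.38 -0.    1.65 -1.92]
[ 0.5974 -0.0506  0.3006] 0.063 [ 0.6033 -0.0307  0.058 ] [-0.17  0.11  1.38 -0.    1.65 -1.92]
[ 0.5971 -0.0485  0.3005] 0.048 [ 0.6032 -0.0307  0.058 ] [-0.17  0.11  1.38  0.    1.65 -1.92]
```

carry_out([
  [[5,40,4,0,0,0,0],[10,80,8,0,0,0,0],[15,120,12,0,0,0,0],[20,160,16,0,0,0,0],[25,200,20,0,0,0,0],[30,240,25,0,0,0,0],[35,280,30,0,0,0,0],[40,320,35,0,0,0,0],[44,356,40,0,0,0,0],[45,376,60,0,0,0,0]],
])

```text
time_s: 2.85
eef_pos: [0.4832, 0.3205, 0.2443]
eef_rot: [0.002, -0.093, 0.996, 0.002]
contact_force: [0.5, -0.8, -0.3]
grip_width: 0.0851
grip_force: 0.0
```

carry_out([
  [[0,0,20,0,0,0,0],[0,0,40,0,0,0,0],[0,0,60,0,0,0,0],[0,0,80,0,0,0,0],[0,0,80,0,0,0,0]],
])

```text
time_s: 3.27
eef_pos: [0.481, 0.3148, 0.1561]
eef_rot: [-0.004, -0.092, 0.996, -0.001]
contact_force: [-1.4, 0.2, -0.5]
grip_width: 0.0856
grip_force: 0.0
```

```bash
python3 - <<'E'
from h import *
for k in range(2):
    s=arm.sense(); im=arm.read_camera("wrist"); print(s["time_s"],s["eef_pos"].round(4),s["contact_force"].round(2))
T=wristT(s); cv2.imwrite("pics/w3.png",im[:,:,::-1]); np.save("w3T.npy",T)
print(R.from_quat(s["eef_rot"][[1,2,3,0]]).as_matrix()[:,1].round(4))
hsv=cv2.cvtColor(np.ascontiguousarray(im[:,:,::-1]),cv2.COLOR_BGR2HSV)
print(proj("wrist",(.485,.314,.1),T))
E
```

```text
3.2667 [0.481  0.3148 0.1561] [-1.44  0.17 -0.46]
3.3167 [0.4821 0.315  0.1586] [ 0.09 -0.13  0.13]
[-0.1822  0.9833 -0.0014]
[312.07304274 219.00603369]
```

View pics/w3.png

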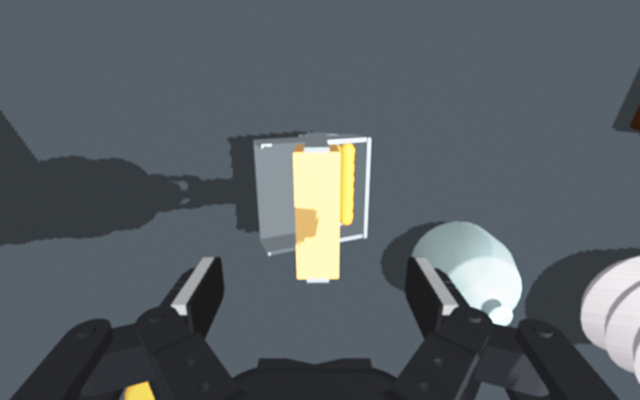

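The wrist view shows the handle's top centred at (317,216), square to the fingers. That puts it within 2-3 mm of the tool axis, so I descend and grip.

carry_out([
  [[0,2,25,0,0,0,0],[0,2,50,0,0,0,0],[0,2,75,0,0,0,0],[0,2,94,0,0,0,0],[0,2,94,0,0,0,0],[0,2,94,0,0,0,0],[0,2,94,0,0,0,0.3],[0,2,94,0,0,0,0.5],[0,2,94,0,0,0,0.7],[0,2,94,0,0,0,1]],
])

```text
time_s: 4.2
eef_pos: [0.4858, 0.3172, 0.0689]
eef_rot: [0.001, -0.09, 0.996, 0.0]
contact_force: [0.1, 0.2, -0.3]
grip_width: 0.0389
grip_force: 0.0
```

carry_out([
  [[0,0,0,0,0,0,1],[0,0,0,0,0,0,1],[0,0,0,0,0,0,1],[0,0,0,0,0,0,1],[0,0,0,0,0,0,1],[0,0,0,0,0,0,1]],
])

```text
time_s: 4.7
eef_pos: [0.4857, 0.3173, 0.0686]
eef_rot: [0.001, -0.09, 0.996, 0.001]
contact_force: [0.1, 1.2, 6.5]
grip_width: 0.0293
grip_force: 60.8
```

carry_out([
  [[0,0,-8,0,0,0,1],[0,0,-25,0,0,0,1],[0,0,-45,0,0,0,1],[0,0,-65,0,0,0,1],[0,-5,-85,0,0,0,1],[-3,-15,-100,0,0,0.02,1],[-6,-30,-110,0,0,0.04,1],[-10,-53,-112,0,0,0.06,1],[-14,-78,-112,0,0,0.08,1],[-19,-103,-112,0,0,0.1,1]],
])

```text
time_s: 5.53
eef_pos: [0.5215, 0.2177, 0.179]
eef_rot: [-0.001, -0.04, 0.999, -0.0]
contact_force: [0.1, 0.4, -5.6]
grip_width: 0.0292
grip_force: 59.8
```

```bash
python3 - <<'E'
from h import *
s=arm.sense(); print(s["eef_pos"].round(4),R.from_quat(s["eef_rot"][[1,2,3,0]]).as_matrix().round(3).tolist(),s["contact_force"].round(1),s["grip_width"])
E
```

```text
[0.5215 0.2177 0.179 ] [[-0.997, -0.081, -0.001], [-0.081, 0.997, -0.001], [0.002, -0.001, -1.0]] [ 0.1  0.4 -5.6] 0.029224052069260143
```

carry_out([
  [[-7,-25,0,0,0,0.02,1],[-14,-50,0,0,0,0.04,1],[-22,-75,0,0,0,0.06,1],[-29,-100,0,0,0,0.08,1],[-36,-125,0,0,0,0.1,1],[-44,-150,0,0,0,0.12,1],[-51,-175,0,0,0,0.14,1],[-58,-198,0,0,0,0.16,1],[-64,-218,0,0,0,0.18,1],[-67,-230,0,0,0,0.192,1]],
])

```text
time_s: 6.37
eef_pos: [0.6072, -0.0074, 0.1784]
eef_rot: [-0.001, 0.057, 0.998, -0.0]
contact_force: [0.5, 0.2, -5.2]
grip_width: 0.0295
grip_force: 59.9
```

carry_out([
  [[0,0,10,0,0,0,1],[0,0,20,0,0,0,1],[0,0,20,0,0,0,1],[0,0,20,0,0,0,1]],
])

```text
time_s: 6.7
eef_pos: [0.6058, -0.0038, 0.1572]
eef_rot: [-0.002, 0.055, 0.999, 0.0]
contact_force: [0.4, -0.4, -4.8]
grip_width: 0.0295
grip_force: 59.9
```

```bash
python3 - <<'E'
from h import *
for k in range(3): a=arm.read_camera("side"); b=arm.read_camera("scene")
w=arm.read_camera("wrist")
s=arm.sense(); print(s["time_s"],s["eef_pos"].round(4),R.from_quat(s["eef_rot"][[1,2,3,0]]).as_matrix().round(3).tolist(),s["contact_force"].round(1),s["joint_positions"].round(2))
k=lambda i,x,y,w,h:cv2.resize(i[y:y+h,x:x+w,::-1],(400,300),interpolation=cv2.INTER_CUBIC)
cv2.imwrite("pics/c1.png",np.vstack([np.hstack([k(a,270,130,120,90),k(b,240,140,120,90)]),np.hstack([k(w,0,0,640,400)]*2)]))
E
```

```text
7.05 [ 0.6078 -0.0047  0.1598] [[-0.994, 0.11, 0.001], [0.11, 0.994, -0.0], [-0.001, 0.0, -1.0]] [ 0.5  1.3 -5. ] [-0.09  0.19  1.55  0.    1.4  -1.55]
```

View pics/c1.png

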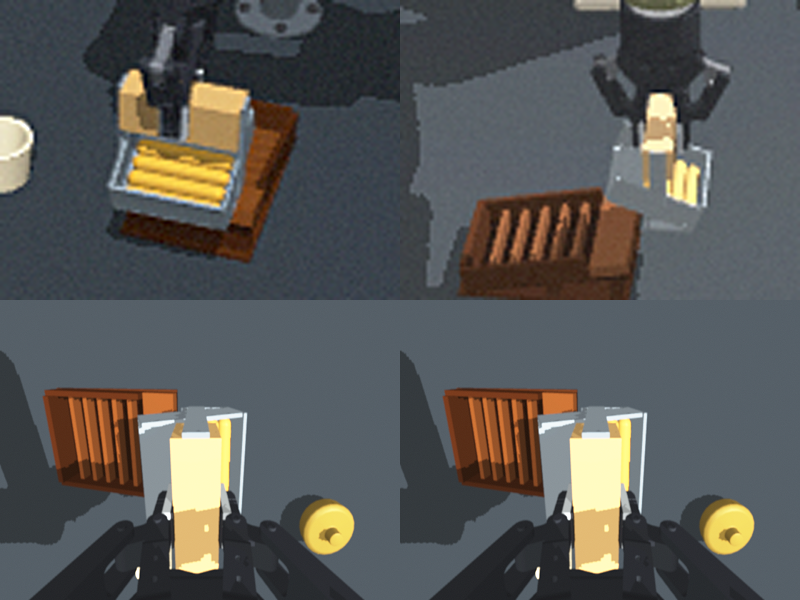

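Crops: the scoop is held level with all four rollers at its back. The rack is just to the left of and under its front, and parallel to it. One check of the rack's near corner before tipping.

```bash
python3 - <<'E'
from h import *
s=arm.sense(); im=arm.read_camera("wrist")[:,:,::-1]; T=wristT(s)
for p in((.5492,-.0267,.058),(.548,-.025,.058)): print(proj("wrist",p,T))
hsv=cv2.cvtColor(np.ascontiguousarray(im),cv2.COLOR_BGR2HSV)
m=((hsv[...,2]>150)&(hsv[...,1]>120)&(hsv[...,0]<20)).astype(np.uint8)[100:160,200:310]
for y in range(15,36,3): 
    xs=np.where(m[y])[0]; print(y+100,xs.min()+200 if len(xs) else None,xs.max()+200 if len(xs) else None,end="; ")
for x in(240,260,275): print(x,np.where(m[:,x-200])[0].min()+100)
for uv in((285,120),): print(plane("wrist",uv,.058,T))
E
```

```text
[276.38605316 125.40633836]
[278.37594289 123.54192307]
115 None None; 118 None None; 121 None None; 124 228 266; 127 228 280; 130 228 280; 133 204 280; 240 124
260 124
275 125
[ 0.54597047 -0.01965745  0.058     ]
```

carry_out([
  [[0,0,5,-0.04,0,0,1],[0,0,13,-0.1,0,0,1],[0,0,22,-0.16,0,0,1],[0,0,32,-0.22,0,0,1],[0,0,41,-0.27,0,0,1],[0,0,48,-0.3,0,0,1],[0,0,51,-0.314,0,0,1],[0,0,51,-0.314,0,0,1]],
])

```text
time_s: 7.77
eef_pos: [0.607, -0.0058, 0.1074]
eef_rot: [0.008, 0.055, 0.986, 0.156]
contact_force: [-0.4, -0.0, -4.7]
grip_width: 0.0292
grip_force: 60.2
```

```bash
python3 - <<'E'
from h import *
for k in range(3): a=arm.read_camera("side"); b=arm.read_camera("scene")
s=arm.sense(); M=R.from_quat(s["eef_rot"][[1,2,3,0]]).as_matrix(); print(s["time_s"],s["eef_pos"].round(4),M.round(3).tolist(),s["contact_force"].round(1),s["joint_positions"].round(2),s["grip_width"])
lip=s["eef_pos"]+M@np.array([0,-.051,.0306]); print("lip",lip.round(4))
k=lambda i,x,y,w,h:cv2.resize(i[y:y+h,x:x+w,::-1],(400,300),interpolation=cv2.INTER_CUBIC)
cv2.imwrite("pics/c2.png",np.hstack([k(a,270,130,120,90),k(b,240,150,120,90)]))
E
```

```text
8.0667 [ 0.6081 -0.0046  0.1092] [[-0.994, 0.104, 0.035], [0.11, 0.946, 0.306], [-0.001, 0.308, -0.951]] [-0.   0.5 -5.2] [-0.28  0.25  1.61  0.32  1.34 -1.82] 0.029365765650325677
lip [ 0.6038 -0.0435  0.0643]
```

View pics/c2.png

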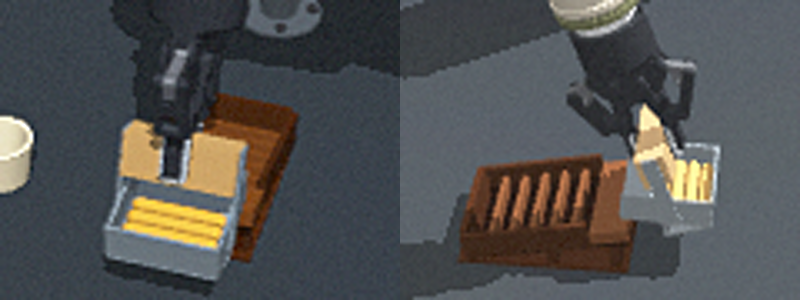

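carry_out([
  [[-2,-1.1,-1.8,-0.035,0,0,1],[-4,-2.2,-3.5,-0.07,0,0,1],[-4,-2.6,-4.1,-0.083,0,0,1],[-4,-3.1,-4.7,-0.096,0,0,1],[-4,-3.6,-5.3,-0.109,0,0,1],[-4,-4.1,-5.9,-0.122,0,0,1],[-4,-4.6,-6.5,-0.135,0,0,1],[-4,-5,-7.1,-0.148,0,0,1],[-4,-5,-7.1,-0.148,0,0,1],[-4,-5,-7.1,-0.148,0,0,1]],
])

```text
time_s: 8.9
eef_pos: [0.6107, -0.0126, 0.1134]
eef_rot: [0.013, 0.054, 0.972, 0.229]
contact_force: [0.3, 0.6, -5.2]
grip_width: 0.0293
grip_force: 60.4
```

```bash
cat > see.py <<'E'
from h import *
import sys
a=arm.read_camera("side"); b=arm.read_camera("scene")
s=arm.sense(); M=R.from_quat(s["eef_rot"][[1,2,3,0]]).as_matrix()
print(s["time_s"],s["eef_pos"].round(4),"tilt",np.degrees(np.arccos(-M[2,2])).round(1),"lip",(s["eef_pos"]+M@np.array([0,-.051,.0306])).round(4),s["contact_force"].round(1),s["joint_positions"].round(2),s["grip_width"].round(4))
k=lambda i,x,y,w,h:cv2.resize(i[y:y+h,x:x+w,::-1],(400,300),interpolation=cv2.INTER_CUBIC)
cv2.imwrite(f"pics/{sys.argv[1]}.png",np.hstack([k(a,270,130,120,90),k(b,240,150,120,90)]))
E
python3 see.py c3
```

```text
Traceback (most recent call last):
  File "see.py", line 5, in <module>
    print(s["time_s"],s["eef_pos"].round(4),"tilt",np.degrees(np.arccos(-M[2,2])).round(1),"lip",(s["eef_pos"]+M@np.array([0,-.051,.0306])).round(4),s["contact_force"].round(1),s["joint_positions"].round(2),s["grip_width"].round(4))
                                                                                                                                                                                                               ^^^^^^^^^^^^^^^^^^^^^
AttributeError: 'float' object has no attribute 'round'
```

```bash
sed -i 's/,s\["grip_width"\].round(4)//' see.py; cat >> see.py <<'E'
O=np.array([.605,-.030,.058]);ya=np.radians(-6.5)
Y=np.array([np.cos(ya),np.sin(ya),0]);X0=np.array([-Y[1]*-1,-Y[0],0]);c,q=np.cos(np.radians(12)),np.sin(np.radians(12))
X=np.array([X0[0]*c,X0[1]*c,-q]);N=np.cross(X,Y)
def deck(n,uv):
    o,d=ray(n,uv); p=o+d*((O-o)@N)/(d@N)-O; return p@X,p@Y
for n,i,box in(("scene",b,(240,150,360,240)),("side",a,(270,130,390,220))):
    hsv=cv2.cvtColor(i,cv2.COLOR_RGB2HSV); m=cv2.inRange(hsv,(18,125,110),(32,255,255))
    k=np.zeros_like(m); k[box[1]:box[3],box[0]:box[2]]=1; m*=k
    nn,l,st,ce=cv2.connectedComponentsWithStats(m)
    for j in range(1,nn):
        if st[j,4]>=6: print(n,st[j].tolist(),"deck x,y mm",(1000*np.array(deck(n,ce[j]))).round().tolist())
E
python3 see.py c3; python3 -c "
import cv2
i=cv2.cvtColor(cv2.imread('pics/c2.png'),cv2.COLOR_BGR2HSV);print(i[210,175],i[160,150],i[240,170],i[180,680],i[150,645],i[200,610],i[130,240])"
```

```text
9.1 [ 0.6108 -0.0123  0.1136] tilt 26.5 lip [ 0.6073 -0.0441  0.0635] [ 0.5  0.  -5.2] [-0.37  0.3   1.59  0.45  1.4  -1.94]
side [306, 164, 12, 17, 142] deck x,y mm [90.0, 66.0]
side [323, 167, 19, 18, 191] deck x,y mm [91.0, 1.0]
side [307, 185, 31, 14, 269] deck x,y mm [-10.0, 5.0]
[ 24 177 255] [ 18 128 208] [ 75   6 166] [ 30  83 255] [ 21  81 238] [ 11 145 121] [ 13 189 119]
```

carry_out([
  [[0,-0.4,-0.7,-0.013,0,0,1],[0,-0.8,-1.3,-0.026,0,0,1],[0,-1.3,-2.2,-0.043,0,0,1],[0,-1.9,-3.1,-0.061,0,0,1],[0,-1.9,-3.1,-0.061,0,0,1],[0,-1.9,-3.1,-0.061,0,0,1]],
])

```text
time_s: 9.6
eef_pos: [0.6104, -0.016, 0.1153]
eef_rot: [0.014, 0.054, 0.964, 0.258]
contact_force: [0.2, 0.7, -4.4]
grip_width: 0.0294
grip_force: 60.5
```

```bash
python3 see.py c4
```

```text
9.7 [ 0.6106 -0.0157  0.1156] tilt 30.0 lip [ 0.6074 -0.0444  0.0636] [ 0.8 -0.4 -2.9] [-0.4   0.32  1.58  0.5   1.43 -1.98]
scene [294, 199, 13, 20, 151] deck x,y mm [38.0, -7.0]
side [307, 163, 35, 26, 362] deck x,y mm [76.0, 22.0]
```

carry_out([
  [[0,0,0,0,0,0,1],[0,0,0,0,0,0,1],[0,0,0,0,0,0,1],[0,0,0,0,0,0,1],[0,0,0,0,0,0,1],[0,0,0,0,0,0,1]],
])

```text
time_s: 10.2
eef_pos: [0.6104, -0.0154, 0.1155]
eef_rot: [0.014, 0.053, 0.965, 0.258]
contact_force: [0.2, -0.0, -3.1]
grip_width: 0.0293
grip_force: 60.6
```

```bash
python3 see.py c5
```

```text
10.3 [ 0.6104 -0.0154  0.1154] tilt 30.0 lip [ 0.6072 -0.0442  0.0635] [ 0.   0.2 -2.6] [-0.4   0.32  1.58  0.5   1.43 -1.98]
scene [294, 204, 6, 15, 45] deck x,y mm [49.0, 7.0]
scene [288, 206, 5, 11, 25] deck x,y mm [70.0, 13.0]
scene [275, 212, 5, 6, 21] deck x,y mm [117.0, 18.0]
scene [281, 213, 4, 5, 11] deck x,y mm [94.0, 26.0]
side [307, 163, 33, 22, 182] deck x,y mm [88.0, 37.0]
side [332, 168, 10, 13, 51] deck x,y mm [110.0, -7.0]
side [344, 171, 4, 5, 16] deck x,y mm [122.0, -30.0]
side [343, 177, 4, 2, 6] deck x,y mm [95.0, -34.0]
```

View pics/c5.png

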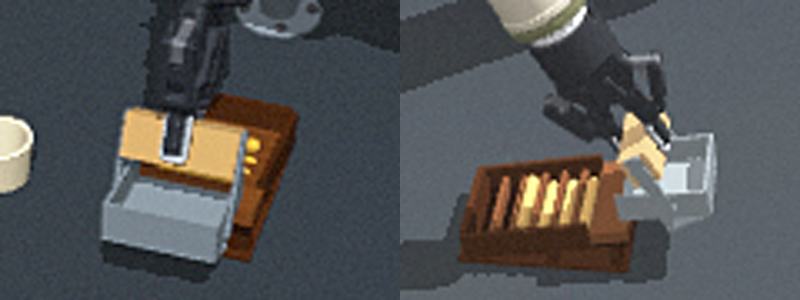

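The crop shows the four rollers sunk in adjacent grooves (deck x about 49, 70, 94 and 117 mm) and the scoop empty. Now I lift away, level the scoop and carry it back.

carry_out([
  [[0,8,-14,0,0,0,1],[0,20,-35,0,0,0,1],[0,30,-52,0,0,0,1],[6,47,-42,0.05,0,0,1],[12,69,-30,0.13,0,0,1],[18,91,-17,0.22,0,0,1],[24,112,-5,0.31,0,0,1],[32,134,8,0.4,0,0,1],[40,151,18,0.48,0,0,1],[40,151,18,0.524,0,0,1]],
])

```text
time_s: 11.13
eef_pos: [0.5853, 0.1334, 0.1778]
eef_rot: [0.001, 0.053, 0.999, -0.001]
contact_force: [-0.3, 0.0, -2.6]
grip_width: 0.0292
grip_force: 60.7
```

carry_out([
  [[0,0,0,0,0,0,1],[0,0,0,0,0,0,1],[0,0,0,0,0,0,1]],
])

```text
time_s: 11.38
eef_pos: [0.5863, 0.1274, 0.1757]
eef_rot: [0.0, 0.056, 0.998, 0.0]
contact_force: [0.3, -0.3, -3.4]
grip_width: 0.0293
grip_force: 60.7
```

```bash
python3 see.py c6; python3 - <<'E'
from h import *
s=arm.sense(); print(s["eef_pos"].round(4),R.from_quat(s["eef_rot"][[1,2,3,0]]).as_matrix().round(4).tolist())
E
```

```text
11.4833 [0.5863 0.1264 0.1754] tilt 0.0 lip [0.5805 0.0758 0.1448] [ 0.   0.5 -2.8] [ 0.13  0.16  1.56 -0.    1.42 -1.33]
scene [275, 205, 6, 13, 42] deck x,y mm [115.0, 2.0]
scene [281, 207, 5, 11, 31] deck x,y mm [94.0, 11.0]
scene [294, 208, 5, 10, 25] deck x,y mm [49.0, 16.0]
scene [288, 211, 4, 6, 19] deck x,y mm [71.0, 20.0]
side [335, 171, 13, 5, 21] deck x,y mm [119.0, -18.0]
side [333, 174, 14, 5, 24] deck x,y mm [97.0, -18.0]
side [332, 178, 13, 4, 23] deck x,y mm [75.0, -18.0]
side [304, 181, 7, 20, 64] deck x,y mm [-22.0, 47.0]
side [331, 182, 13, 4, 23] deck x,y mm [52.0, -22.0]
side [328, 185, 6, 6, 12] deck x,y mm [19.0, -11.0]
side [326, 186, 18, 22, 154] deck x,y mm [-28.0, -37.0]
side [310, 195, 5, 7, 17] deck x,y mm [-57.0, 18.0]
[0.5863 0.1264 0.1754] [[-0.9936, 0.113, -0.0002], [0.113, 0.9936, -0.0], [0.0002, -0.0001, -1.0]]
```

carry_out([
  [[0,0,20,0,0,0,1],[0,0,45,0,0,0,1],[0,0,70,0,0,0,1],[0,0,90,0,0,0,1],[0,0,99,0,0,0,1],[0,0,103,0,0,0,1],[0,0,105,0,0,0,1],[0,0,105,0,0,0,1],[0,0,105,0,0,0,1]],
])

```text
time_s: 12.23
eef_pos: [0.5873, 0.1277, 0.072]
eef_rot: [0.001, 0.056, 0.998, -0.0]
contact_force: [0.2, 0.3, -1.8]
grip_width: 0.0295
grip_force: 60.7
```

carry_out([
  [[0,0,1,0,0,0,1],[0,0,1,0,0,0,1]],
])

```text
time_s: 12.4
eef_pos: [0.5869, 0.1279, 0.0704]
eef_rot: [0.001, 0.055, 0.998, -0.0]
contact_force: [-0.4, 0.5, -4.2]
grip_width: 0.029
grip_force: 60.7
```

carry_out([
  [[0,0,1,0,0,0,1],[0,0,1.5,0,0,0,1],[0,0,1.5,0,0,0,1],[0,0,1.5,0,0,0,1]],
])

```text
time_s: 12.73
eef_pos: [0.5865, 0.128, 0.0686]
eef_rot: [0.0, 0.055, 0.998, -0.0]
contact_force: [-2.3, 0.3, 4.8]
grip_width: 0.0291
grip_force: 61.5
```

Contact with the bench (+4.8 N) at the same height as the grasp. I release slowly.

carry_out([
  [[0,0,0,0,0,0,0.6],[0,0,0,0,0,0,0.5],[0,0,0,0,0,0,0.3],[0,0,0,0,0,0,0],[0,0,0,0,0,0,0],[0,0,0,0,0,0,0],[0,0,0,0,0,0,0],[0,0,0,0,0,0,0]],
])

```text
time_s: 13.4
eef_pos: [0.5861, 0.1278, 0.0677]
eef_rot: [-0.0, 0.055, 0.998, -0.001]
contact_force: [0.3, 0.0, 0.1]
grip_width: 0.0854
grip_force: 0.0
```

carry_out([
  [[0,0,-10,0,0,0,0],[0,0,-30,0,0,0,0],[0,0,-60,0,0,0,0],[0,0,-90,0,0,0,0],[0,0,-120,0,0,0,0],[0,0,-140,0,0,0,0],[0,0,-140,0,0,0,0],[0,0,-140,0,0,0,0],[0,0,-140,0,0,0,0],[0,0,-140,0,0,0,0]],
])

```text
time_s: 14.23
eef_pos: [0.5852, 0.1278, 0.2063]
eef_rot: [-0.001, 0.055, 0.998, -0.001]
contact_force: [0.1, 0.3, -0.4]
grip_width: 0.0854
grip_force: 0.0
```

```bash
python3 - <<'E'
from h import *
s=arm.sense(); a=arm.read_camera("side"); b=arm.read_camera("scene"); w=arm.read_camera("wrist"); print(s["time_s"],s["eef_pos"].round(3),s["contact_force"].round(1),s["grip_width"])
k=lambda i,x,y,w,h:cv2.resize(i[y:y+h,x:x+w,::-1],(400,300),interpolation=cv2.INTER_CUBIC)
cv2.imwrite("pics/end.png",np.vstack([np.hstack([k(a,260,130,160,120),k(b,240,140,160,120)]),np.hstack([k(w,0,0,640,400),k(w,100,80,320,240)])]))
E
```

```text
14.2333 [0.585 0.128 0.206] [ 0.1  0.3 -0.4] 0.08544159495082719
```

View pics/end.png

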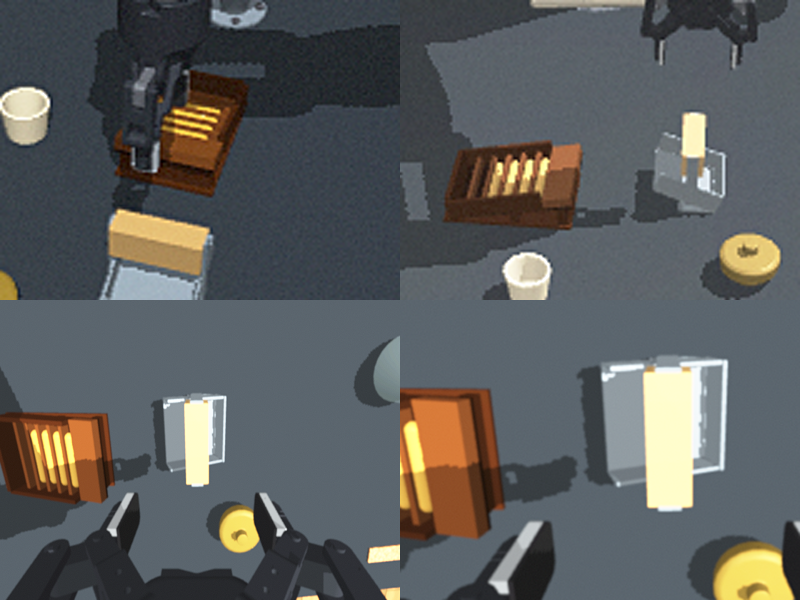

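The final picture shows four rollers seated in four separate grooves. The empty scoop stands upright and clear of the rack, the gripper is free, and the cup and weight are in place.

```bash
python3 -c "
from rig import arm
print(arm.job_done())"
```

```text
the job is handed in; nothing more can be done
None
```

The job is handed in (the call returned no verdict): all four rollers sit in grooves of their own, the empty scoop stands upright clear of the rack, and the gripper has let go and is clear.

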